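Clamp the offcut in the drilling jig with the bolt-action clamp

ROBOT

A 7-joint arm with a two-finger parallel gripper is mounted at the origin on a cart in front of the work surface, level with it; the furniture and walls round the work are solid. World frame = base frame: x ahead of the robot, y to its left, z up, the work surface at z = 0. Lengths are in m, angles in rad, forces in N, time in s.
With the tool pointing down it reaches from about 0.375 to 0.925 m from the base axis. Payload 3.1 kg.
Tool frame: the origin (TCP) lies at the very end of the fingers, on their centre line; the grasp point (between the pads) lies 19 mm behind it; z points along the fingers, y is the direction in which the jaws open and shut (so a half turn about z gives the same grasp; the last joint's range is limited). The gripper opens to 85 mm and grips with 20 to 120 N. Pads are 22 mm wide; open, the fingers measure 114 mm over their backs; the gripper's body (76 mm by 85 mm) begins 54 mm behind the grasp point. The pads swing forward as they close: fully open they stand 13 mm farther back than shut.
Start: joints at [-1.352, 0.383, 0.044, 1.598, -0.018, 1.161, -0.05], TCP at [0.202, 0.618, 0.231] pointing down, gripper open.
Joint ranges: [-2.61, 2.61], [-0.41, 2.15], [-1.48, 1.57], [0, 2.5], [-1.57, 4.71], [0.05, 1.97], [-2.85, 2.85]. Speed limits (rad/s): [2.79, 2.79, 3.14, 3.14, 3.14, 3.14, 3.14].

INTERFACE

Orientations are given as a unit quaternion [x, y, z, w].
In Python, from cell import ctrl gives the robot as it stands. The module is installed in compiled form; this text tells all that it offers. Calls block until the motion is done:
- ctrl.move_pose(position, orientation): joint-space move of the TCP to a pose.
- ctrl.servo_line(position, frame=None, feed=0.15): straight line of the TCP; frame=None keeps the orientation; feed is the mean speed in m/s.
- ctrl.movej(angles): joint-space move.
- ctrl.grip(opening, grasp_force=None): finger opening in m; grasp_force is the grip in N (None keeps the last); returns when the fingers have stopped.
- ctrl.pause(seconds).
- ctrl.ik(position, orientation): joint angles nearest the present ones, or None.
- ctrl.get_image(name): name is "side" or "top"; returns a dict with "pixels" (420x560x3 uint8, red, green, blue), "fx", "fy", "cx", "cy" (pixels), "camera_from_world" (4x4, takes a point from world to camera coordinates). Camera axes: x right, y up, looking along -z (the intrinsics and any distortion apply to the point x, -y, -z); pixel columns grow to the right and rows downward; lengths in m; the calibration is good to about 2 mm. A picture is of the moment at which its call begins. There is no depth.
A pose or a line that the arm cannot do raises ctrl.PlanningError and nothing moves.
- ctrl.job_done(): hands the job in, once; it reports no verdict.
Trained networks look in a picture, given as the dict that the camera call returned (one of the last four; its "shot" number tells which), for a name from the list of things; names that differ only in an ending like _2 or _b are one class to them, and where a whole thing is asked for, a point or a joint stands for the part that bears it (a point fixed in the world has none). Each returns a list of dicts, best first, with "p" (0 to 1); they miss things now and then, are a little off and sometimes report something else, mostly with a low value. They report only what shows in the picture. A call takes as long as a camera call. They do not tell look-alikes from the thing itself.
- ctrl.look_for(picture, name): "rect" ([centre column, centre row, width, height] in pixels, round what is visible of it).
- ctrl.pinpoint(picture, name): "uv" ([column, row] in pixels: a listed point, or the origin of a listed thing).
Readings, each from a call of its own:
- ctrl.read_time_s(): time.
- ctrl.read_qpos(): joint angles.
- ctrl.read_qd(): joint speeds.
- ctrl.read_tau(): joint torques, N m.
- ctrl.read_eef_pos(): TCP position.
- ctrl.read_tool_rot(): TCP orientation.
- ctrl.read_force(): force on the tool from outside, world axes, zero at the start.
- ctrl.read_moment(): the same for the moment, N m.
- ctrl.read_finger_gap(): finger opening in m.
Only numpy, scipy, OpenCV 4.12 (cv2) and the standard library are available. Lean on these libraries where they do the work, as an engineer would, in place of code of your own. Each camera call takes 0.05 s, during which the arm holds its last target.

TASK

Clamp the pine offcut in the drilling jig ready for drilling: with a fingertip push the black ball handle along its slot towards the offcut, so that the plunger drives the offcut up against the end stop, then push the handle over and down into the cross slot until it is fully home and the clamp stays locked by itself. Pick nothing up, and leave the tools lying round the jig where they are.

Things in the scene. Friction and masses are not known exactly. Their poses are not given: they have to be found in the camera images.
- jig: Drilling jig fixed to the worktop: plywood base 126 x 282 x 18 mm, x -63 to +63, y -130 to +152 in its own frame. Origin at worktop height under the bolt axis, z up. +y: the way the plunger travels, to the wooden end stop. Steel clamp barrel, radius 14 mm, y -112 to -24 mm, its axis along y at x = 0, z = 36 mm. Fence 44 mm high on the +x side of the offcut, from y = 3 to 115 mm.
- slot_corner (a point): Point on the bolt axis (jig x = 0, y = -40.5, z = 36 mm) level with the corner of the L-shaped slot in the barrel: from here the long leg runs 45.5 mm straight back (jig -y) along the barrel's top, and the cross leg runs round the barrel to the jig's -x side, down to 75 degrees from upright. The handle stands upright in the long leg and folds over to -x in the cross leg.
- stop_face (a point): Middle of the end stop's face, at jig x = 0, y = +115, z = 36 mm. The stop is 92 mm wide, its top 60 mm above the worktop; the steel bush plate on it rises to 70 mm and overhangs the offcut from jig y = 83 mm on.
- ball (a point): Centre of the black ball, 25 mm across, on the end of the handle pin (8 mm thick), 50 mm from the bolt axis. Handle upright: jig x = 0, 86 mm above the worktop; fully home: about jig x = -48 mm, 49 mm above the worktop. Its jig y is -86 mm plus the plunger travel. The space round it is free.
- plunger (a joint): Travel of plunger and handle along the jig's +y, m: 0 fully back, 0.0455 where the pin meets the front end of the long leg. Stays where left (friction about 3 N). The handle can start to go over from about 0.0435; the cammed cross leg then drives the plunger on to 0.048, pressing its sprung rubber pad (2.5 N per mm) on the offcut. Up to the corner the pad just seats the offcut.
- handle (a joint): Angle of the handle about the bolt axis, in rad: 0 upright (about 0.1 of play either way in the long leg), growing as it goes over to the jig's -x side and down, 1.31 at the closed end of the cross leg. Stays where it is left.
- pad: Round black rubber pad, 22 mm across, on the plunger's nose. Its frame is parallel to the jig's, with the origin on the bolt axis at jig y = the plunger travel; the pad's face is 10 mm behind (-y of) that origin.
- workpiece_centre (a point): Centre of the pine offcut, 42 x 80 x 36 mm (jig x, y, z), lying loose on the jig base between fence and guide strip (2 mm of play either side), short of the end stop. When it is seated against the end stop its centre is at jig y = +75 mm, z = 36 mm.
- tape_measure: Orange tape measure, 32 x 93 x 64 mm, standing on the worktop beside the jig; a bystander. Origin at the centre of its underside.
- stubby_driver: Green stubby screwdriver, 130 x 23 x 21 mm, lying on the worktop in front of the jig; a bystander. Origin at the centre of its underside, length along its x axis.
- pencil: Red pencil, 166 x 8 x 8 mm, lying on the worktop in front of the jig; a bystander. Origin at the centre of its underside, length along its x axis.
Things that resemble listed ones, but are neither listed nor needed, are in the scene too. Of the things that look like the part that bears workpiece_centre, the smaller one is meant.

How it is judged:
On the way, in this order (a step that is already met when the one before it is completed fails the run):
1. the plunger is pushed along to the corner of the slot with the handle still upright, the offcut against the stop (value of joint plunger above 0.042 m and value of joint handle below 0.45 rad and y of workpiece_centre in the frame of jig above 0.071 m).
2. the handle is pushed over to the end of the cross slot (value of joint handle above 1.18 rad), for 0.1 s.
At the end, for the whole second after the job is handed in: The handle lies in the cross slot, within 0.13 rad of its closed end (joint above 1.18), the plunger is forward (above 46.5 mm), the offcut stands within 1.5 mm of the end stop and the spring pad presses on it with more than 3 N, all by itself (value of joint handle above 1.18 rad and value of joint plunger above 0.0465 m and y of workpiece_centre in the frame of jig above 0.0735 m and contact force between pad and workpiece above 3 N and linear speed of workpiece below 0.01 m/s); the robot touches nothing.
It fails at once if the offcut is lifted off the jig base (more than 8 mm) (z of workpiece_centre in the frame of jig above 0.044 m).
It fails at once if the tape measure is moved by more than 25 mm (distance of tape_measure from where it was at the start of the episode above 0.025 m).
It fails at once if the stubby screwdriver is moved by more than 25 mm (distance of stubby_driver from where it was at the start of the episode above 0.025 m).
It fails at once if the pencil is moved by more than 25 mm (distance of pencil from where it was at the start of the episode above 0.025 m).
It also fails if it takes over 38 s, if anything falls off the work surface, if the arm or the gripper's body presses on something with over 40 N, if the wrist force passes 120 N, or if a joint passes its speed limit or range.

## Working session

There is one attempt and no reset: what is moved stays moved. The work goes in short steps, each a Python script; the robot and the scene stay as the last script left them, time stands still between calls to the robot, and variables do not carry over. Pictures are saved under pics/ and viewed, and the job is handed in when it is done.

```bash
mkdir -p pics; cat > h.py <<'E'
import numpy as np, cv2
from cell import ctrl
def save(p,n): cv2.imwrite(n,cv2.cvtColor(p["pixels"],cv2.COLOR_RGB2BGR))
def ray(p,uv):
    # world origin & dir
    T=np.array(p["camera_from_world"]);R=T[:3,:3];t=T[:3,3]
    d=np.array([(uv[0]-p["cx"])/p["fx"],-(uv[1]-p["cy"])/p["fy"],-1.0])
    return -R.T@t,(R.T@d)/np.linalg.norm(d)
def proj(p,X):
    T=np.array(p["camera_from_world"]);c=T[:3,:3]@np.array(X)+T[:3,3]
    return np.array([p["cx"]+p["fx"]*c[0]/-c[2],p["cy"]+p["fy"]*-c[1]/-c[2]])
def atz(p,uv,z):
    o,d=ray(p,uv);return o+d*(z-o[2])/d[2]
def tri(rs):
    A=np.zeros((3,3));b=np.zeros(3)
    for o,d in rs:
        M=np.eye(3)-np.outer(d,d);A+=M;b+=M@o
    return np.linalg.solve(A,b)
E
cat > a.py <<'E'
from h import *
np.set_printoptions(precision=4,suppress=True)
for n in("top","side"):
    p=ctrl.get_image(n);save(p,f"pics/{n}0.png")
    print(n,p.keys(),p["fx"],p["cx"],p["cy"],ray(p,(280,210)))
    for k in["jig","slot_corner","stop_face","ball","workpiece_centre","pad","tape_measure","stubby_driver","pencil"]:
        print(k,[(np.round(r["uv"],1),round(r["p"],2)) for r in ctrl.pinpoint(p,k)])
print(ctrl.read_time_s(),ctrl.read_tool_rot(),ctrl.read_force())
E
python3 a.py
```

```text
top dict_keys(['pixels', 'fx', 'fy', 'cx', 'cy', 'camera_from_world', 'shot']) 540.4900307732546 273.13499317494325 213.55841287658956 (array([0.3986, 0.2528, 0.9682]), array([ 0.1218, -0.0028, -0.9926]))
jig [(array([322.8, 234.9]), 0.91)]
slot_corner [(array([345.3, 237.4]), 0.97)]
stop_face [(array([260. , 224.3]), 0.87)]
ball [(array([252.6, 282.3]), 0.6), (array([371.8, 236.7]), 0.53)]
workpiece_centre [(array([174.5, 223.6]), 0.93), (array([284.4, 222.6]), 0.86)]
pad [(array([252.6, 281.8]), 0.69), (array([315.4, 229.7]), 0.51)]
tape_measure [(array([320.5, 162.8]), 0.94)]
stubby_driver [(array([340.5, 308. ]), 0.61)]
pencil [(array([252.8, 280.7]), 0.71)]
side dict_keys(['pixels', 'fx', 'fy', 'cx', 'cy', 'camera_from_world', 'shot']) 491.50097272742187 272.71709246164517 204.55654718870443 (array([0.4064, 0.8924, 0.6441]), array([ 0.1432, -0.7323, -0.6657]))
jig [(array([314.8, 212.5]), 0.61)]
slot_corner [(array([326.1, 183.3]), 0.94)]
stop_face [(array([290.7, 238.8]), 0.83), (array([389.3, 210.7]), 0.28)]
ball [(array([329.4, 153.7]), 0.53)]
workpiece_centre [(array([276.2, 305.4]), 0.92), (array([306.1, 216.5]), 0.8)]
pad [(array([314.3, 200. ]), 0.57), (array([383.1, 208.9]), 0.41)]
tape_measure [(array([246.7, 202. ]), 0.74)]
stubby_driver [(array([384.4, 208.7]), 0.85), (array([314.8, 197.9]), 0.28)]
pencil [(array([355. , 266.5]), 0.71)]
1.0 [ 0.1577  0.9875 -0.     -0.    ] [ 0.0998 -0.0497  0.5539]
```

View pics/top0.png

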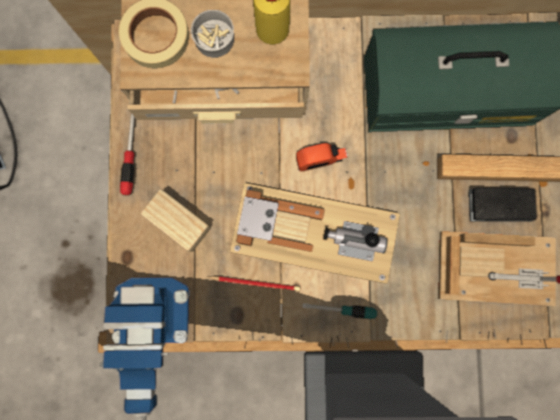

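View pics/side0.png

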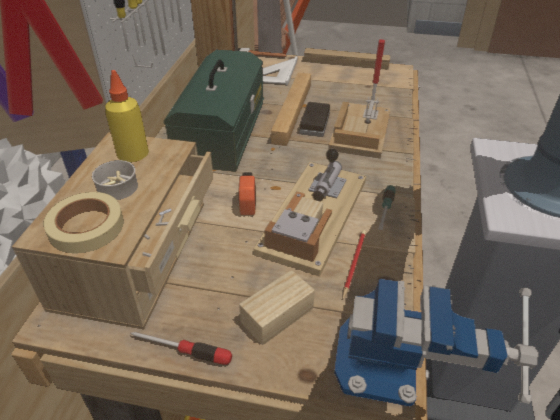

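```bash
cat > b.py <<'E'
from h import *
np.set_printoptions(precision=4,suppress=True)
t=ctrl.get_image("top");s=ctrl.get_image("side")
for k in["slot_corner","stop_face","ball","workpiece_centre","pad"]:
    a=ctrl.pinpoint(t,k);b=ctrl.pinpoint(s,k)
    for x in a:
        for y in b:
            X=tri([ray(t,x["uv"]),ray(s,y["uv"])]);e=np.linalg.norm(proj(t,X)-x["uv"])
            if e<6: print(k,X,round(e,1),round(x["p"],2),round(y["p"],2))
for k,z in(("stubby_driver",0),("pencil",0),("tape_measure",0),("jig",0)):
    for p in(t,s):
        for r in ctrl.pinpoint(p,k): print(k,atz(p,r["uv"],z),round(r["p"],2))
for X in([0.202,.618,.231],[0,0,0],[.3,.3,0]): print(X,proj(t,X),proj(s,X))
for n,p,c in(("t",t,(330,230)),("s",s,(310,200))):
    im=cv2.cvtColor(p["pixels"],cv2.COLOR_RGB2BGR)[c[1]-75:c[1]+75,c[0]-100:c[0]+100]
    cv2.imwrite(f"pics/{n}zoom.png",cv2.resize(im,(800,600),interpolation=cv2.INTER_CUBIC))
E
python3 b.py
```

```text
slot_corner [0.4616 0.1429 0.0455] 0.1 0.67 0.93
stop_face [0.4991 0.2892 0.0393] 4.8 0.61 0.86
stop_face [ 0.475   0.0684 -0.0976] 2.7 0.45 0.72
ball [0.4592 0.098  0.087 ] 0.4 0.67 0.49
workpiece_centre [ 0.526   0.2375 -0.2359] 5.8 0.87 0.94
workpiece_centre [0.4885 0.2405 0.0481] 1.4 0.87 0.65
workpiece_centre [0.4964 0.4352 0.0295] 1.5 0.62 0.94
workpiece_centre [0.4734 0.4024 0.1965] 2.4 0.62 0.65
pad [0.4569 0.1905 0.1585] 2.1 0.39 0.62
pad [0.4712 0.1809 0.0336] 0.9 0.39 0.52
stubby_driver [0.3421 0.145  0.    ] 0.94
stubby_driver [0.4813 0.1865 0.    ] 0.27
stubby_driver [0.341 0.147 0.   ] 0.56
pencil [0.3876 0.2993 0.    ] 0.6
pencil [0.3944 0.2905 0.    ] 0.57
tape_measure [0.6027 0.1797 0.    ] 0.74
tape_measure [0.6144 0.1725 0.    ] 0.7
tape_measure [0.341  0.1482 0.    ] 0.48
jig [0.4741 0.1749 0.    ] 0.77
jig [0.5101 0.2598 0.    ] 0.65
jig [0.4762 0.1834 0.    ] 0.57
[0.202, 0.618, 0.231] [  4.4139 429.4541] [561.677  383.8356]
[0, 0, 0] [431.9441 512.0402] [555.9166 186.5431]
[0.3, 0.3, 0] [253.1778 333.0035] [407.0231 272.9752]
```

View pics/tzoom.png

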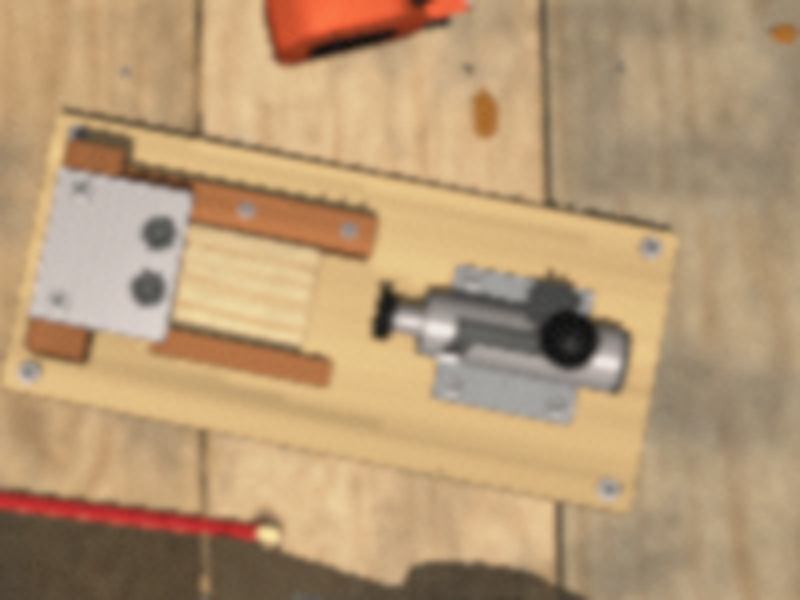

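View pics/szoom.png

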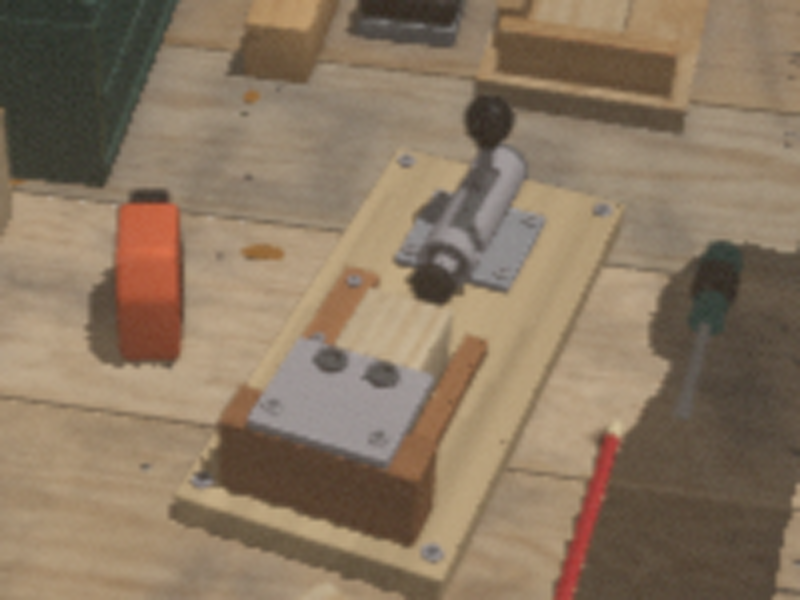

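```bash
cat > c.py <<'E'
from h import *
from scipy.optimize import least_squares
np.set_printoptions(precision=4,suppress=True)
t=ctrl.get_image("top");s=ctrl.get_image("side")
J=[(.063,.152,.018),(.063,-.13,.018),(-.063,-.13,.018),(-.063,.152,.018)]
T=np.array([(65,110),(678,235),(628,510),(8,388)])/4+[230,155]
S=np.array([(180,497),(402,150),(625,207),(440,578)])/4
S=S+[210,125]
# corner order for S: (+,152),(+,-130),(-,-130),(-,152)
# ball points (travel 0 guess not imposed)
def W(q,P):
    c,sn=np.cos(q[2]),np.sin(q[2]);P=np.array(P)
    return np.array([q[0]+c*P[0]-sn*P[1],q[1]+sn*P[0]+c*P[1],P[2]])
def res(q,use="ts"):
    r=[]
    for j,a,b in zip(J,T,S):
        if "t" in use:r+=list(proj(t,W(q,j))-a)
        if "s" in use:r+=list(proj(s,W(q,j))-b)
    return np.array(r)
for u in("ts","t","s"):
    f=least_squares(res,[.47,.18,-.2],args=(u,));print(u,f.x,f.fun)
q=least_squares(res,[.47,.18,-.2]).x
for y in(-.086,-.08,-.07): 
    X=W(q,(0,y,.086));print("ball",y,X,proj(t,X),proj(s,X))
X=W(q,(0,-.0405,.036));print("corner",X,proj(t,X),proj(s,X))
E
python3 c.py
```

```text
ts [ 0.473   0.1771 -0.2113] [-1.6524 -0.6202 -1.1685 -0.6986  1.3644 -0.8999 -0.056  -1.0238  1.385
  0.877   1.2005 -1.0202 -2.0518 -0.7588  1.5385  0.7744]
t [ 0.4724  0.1767 -0.2109] [-1.4519 -0.2859  1.5898 -0.6211  1.6411  1.1703 -1.8219 -0.4086]
s [ 0.4736  0.178  -0.2111] [-1.6023 -0.3879 -0.4058 -0.8225  0.8711 -0.8107  1.1354  1.1038]
ball -0.086 [0.455 0.093 0.086] [376.8562 240.3304] [334.1591 153.0589]
ball -0.08 [0.4562 0.0989 0.086 ] [373.2261 239.6035] [333.1759 154.6917]
ball -0.07 [0.4583 0.1087 0.086 ] [367.1797 238.3928] [331.5183 157.4445]
corner [0.4645 0.1375 0.036 ] [345.638  237.0346] [324.8409 186.3113]
```

```bash
cat > d.py <<'E'
from h import *
np.set_printoptions(precision=4,suppress=True)
t=ctrl.get_image("top");s=ctrl.get_image("side")
for a,b in (((137,295),(393,310)),((137,333),(433,300)),((137,405),(525,353))):
    X=tri([ray(t,a),ray(s,b)]);print("vise",X,proj(t,X),a)
B=tri([ray(t,(371.75,239.5)),ray(s,(332.25,155))]);print("ball",B,proj(t,B))
from scipy.spatial.transform import Rotation as R
ya=-.211
for ang in(ya,ya+np.pi,ya+np.pi/2,ya-np.pi/2):
    x=np.array([np.cos(ang),np.sin(ang),0]);z=np.array([0,0,-1.]);y=np.cross(z,x)
    q=R.from_matrix(np.c_[x,y,z]).as_quat()
    for P in((.43,.05,.25),(.43,.06,.065),(.48,.13,.06)): print(round(ang,3),q,P,ctrl.ik(P,q))
print(ctrl.read_time_s())
E
python3 d.py
```

```text
vise [0.3548 0.4768 0.1192] [135.5764 306.3061] (137, 295)
vise [0.3038 0.4698 0.142 ] [135.6118 341.4721] (137, 333)
vise [0.1826 0.485  0.0848] [134.1904 415.437 ] (137, 405)
ball [0.4571 0.1014 0.0868] [371.731  239.0618]
-0.211 [ 0.9944 -0.1053  0.     -0.    ] (0.43, 0.05, 0.25) [-0.9075 -0.1105  0.6663  2.0949  0.0752  1.1348 -2.0578]
-0.211 [ 0.9944 -0.1053  0.     -0.    ] (0.43, 0.06, 0.065) [-0.8879  0.2766  0.7214  2.2539 -0.2845  0.6979 -1.747 ]
-0.211 [ 0.9944 -0.1053  0.     -0.    ] (0.48, 0.13, 0.06) [-0.9443  0.4082  0.6895  2.1131 -0.3823  0.7435 -1.7906]
2.931 [0.1053 0.9944 0.     0.    ] (0.43, 0.05, 0.25) [-0.8388 -0.1014  0.602   2.0927  0.0633  1.1333  1.0938]
2.931 [0.1053 0.9944 0.     0.    ] (0.43, 0.06, 0.065) [-0.7273  0.2476  0.5392  2.2479 -0.1991  0.6898  1.3125]
2.931 [0.1053 0.9944 0.     0.    ] (0.48, 0.13, 0.06) [-0.6941  0.3532  0.3936  2.1028 -0.2023  0.7209  1.1902]
1.36 [0.7776 0.6287 0.     0.    ] (0.43, 0.05, 0.25) [-0.9202 -0.1123  0.678   2.0952  0.0776  1.1351 -0.489 ]
1.36 [0.7776 0.6287 0.     0.    ] (0.43, 0.06, 0.065) [-0.8401  0.2661  0.6666  2.2522 -0.2569  0.6947 -0.2028]
1.36 [0.7776 0.6287 0.     0.    ] (0.48, 0.13, 0.06) [-0.8238  0.3755  0.5449  2.1084 -0.2894  0.7291 -0.3028]
-1.782 [-0.6287  0.7776  0.      0.    ] (0.43, 0.05, 0.25) [-0.7591 -0.0924  0.5269  2.0901  0.0513  1.1319  2.6747]
-1.782 [-0.6287  0.7776  0.      0.    ] (0.43, 0.06, 0.065) [-0.5474  0.2307  0.3401  2.2405 -0.1206  0.6867  2.8084]
-1.782 [-0.6287  0.7776  0.      0.    ] (0.48, 0.13, 0.06) [-0.4879  0.3364  0.1583  2.0933 -0.0792  0.7173  2.652 ]
2.2
```

```bash
cat >> h.py <<'E'
Q0=np.array([.473,.1771]);YA=-.211
UX=np.array([np.cos(YA),np.sin(YA)]);UY=np.array([-np.sin(YA),np.cos(YA)])
QT=[0.7776,0.6287,0,0]
QT=list(np.array(QT)/np.linalg.norm(QT))
def w(x,y,z): p=Q0+x*UX+y*UY; return [p[0],p[1],z]
def jg(P): d=np.array(P[:2])-Q0; return np.array([d@UX,d@UY,P[2]])
def jf():
    f=np.array(ctrl.read_force());return np.array([f[:2]@UX,f[:2]@UY,f[2]])
np.set_printoptions(precision=4,suppress=True)
E
cat > e.py <<'E'
from h import *
ctrl.grip(0.0);print(ctrl.read_time_s(),ctrl.read_finger_gap())
ctrl.move_pose(w(0,-.118,.26),QT);print(ctrl.read_time_s())
ctrl.servo_line(w(0,-.118,.070),feed=.15);print(ctrl.read_time_s(),jg(ctrl.read_eef_pos()),jf())
for n in("top","side"):
    p=ctrl.get_image(n);c=(360,225) if n=="top" else (330,170)
    im=cv2.cvtColor(p["pixels"],cv2.COLOR_RGB2BGR)[c[1]-75:c[1]+75,c[0]-100:c[0]+100]
    cv2.imwrite(f"pics/{n}1.png",cv2.resize(im,(800,600),interpolation=cv2.INTER_CUBIC))
E
python3 e.py
```

```text
2.9667 -0.00013454801115898762
5.1417
6.5583 [ 0.0008 -0.1176  0.0707] [-0.249   0.8505 -0.5112]
```

View pics/top1.png

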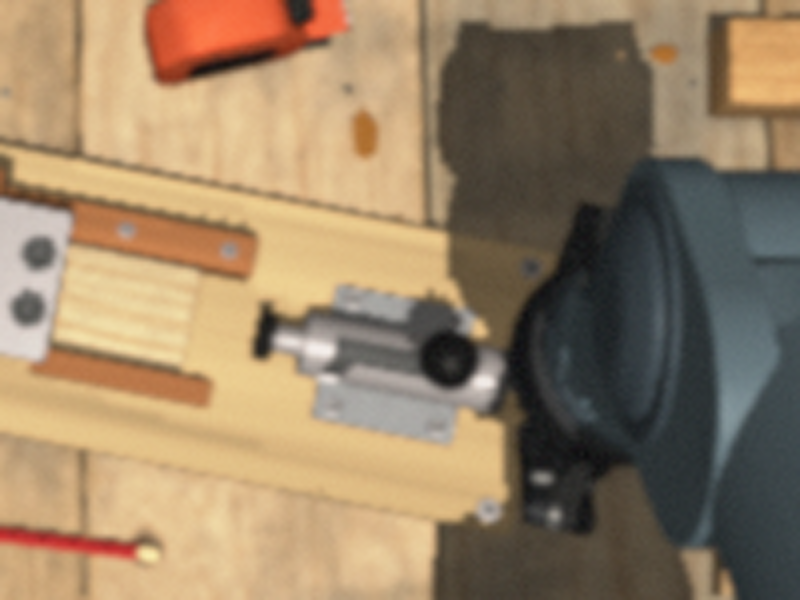

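View pics/side1.png

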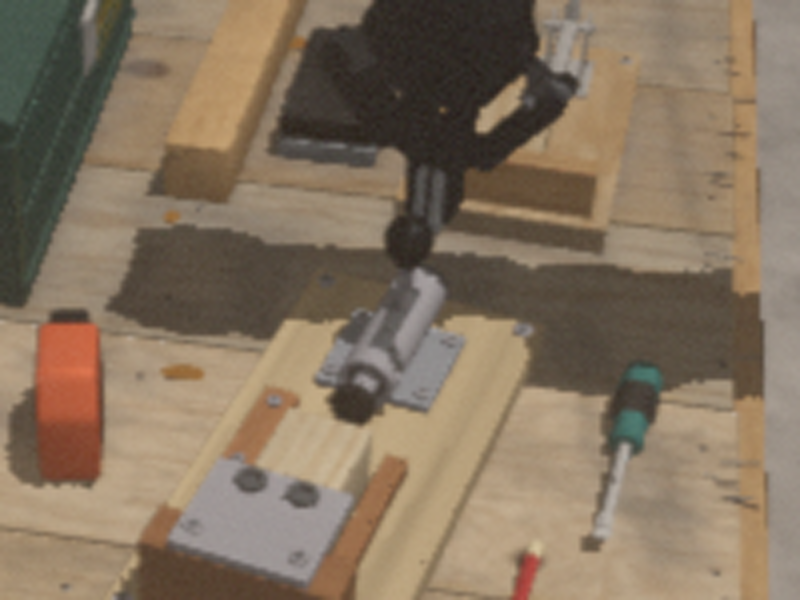

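```bash
cat > f.py <<'E'
from h import *
f0=jf()
ctrl.servo_line(w(0,-.084,.070),feed=.06);print(jg(ctrl.read_eef_pos()),jf()-f0)
y=-.084
while y<-.054:
    y+=.003 if y<-.071 else .0015
    ctrl.servo_line(w(0,y,.070),feed=.03)
    f=jf()-f0; print(round(y,4),jg(ctrl.read_eef_pos()),f)
    if abs(f[1])>14: break
print(ctrl.read_time_s())
for n in("top","side"):
    p=ctrl.get_image(n);c=(340,225) if n=="top" else (320,190)
    im=cv2.cvtColor(p["pixels"],cv2.COLOR_RGB2BGR)[c[1]-75:c[1]+75,c[0]-100:c[0]+100]
    cv2.imwrite(f"pics/{n}2.png",cv2.resize(im,(800,600),interpolation=cv2.INTER_CUBIC))
E
python3 f.py
```

```text
[-0.0001 -0.0831  0.0699] [-0.1707  1.0058 -1.096 ]
-0.081 [-0.0002 -0.0811  0.0699] [-0.2678 -1.0541 -0.3521]
-0.078 [-0.0002 -0.0783  0.0699] [-0.3105 -2.8378 -0.4861]
-0.075 [-0.0002 -0.0749  0.0699] [-0.7914 -1.7653 -0.1455]
-0.072 [-0.0001 -0.0717  0.0699] [-0.7662 -1.5119  0.1276]
-0.069 [-0.0002 -0.0687  0.0699] [-1.4117 -2.6437 -0.8139]
-0.0675 [-0.0002 -0.0674  0.0699] [-1.4208 -2.1991 -0.7768]
-0.066 [-0.0001 -0.0659  0.0699] [-1.1633 -3.3744 -0.8257]
-0.0645 [-0.0001 -0.0643  0.07  ] [-1.4479 -2.1679 -2.3957]
-0.063 [-0.     -0.0632  0.07  ] [-1.4558 -3.2934 -1.4916]
-0.0615 [-0.     -0.0627  0.0699] [-0.6994 -5.2645 -0.1217]
-0.06 [-0.     -0.0626  0.0699] [-1.1278 -7.5436  2.4025]
-0.0585 [ 0.     -0.0624  0.0698] [-1.1826 -9.9459  3.0335]
-0.057 [ 0.0001 -0.0623  0.0698] [ -0.7128 -12.8363   4.2049]
-0.0555 [ 0.0001 -0.0621  0.0697] [ -1.8628 -14.7576   5.9135]
10.875
```

View pics/top2.png

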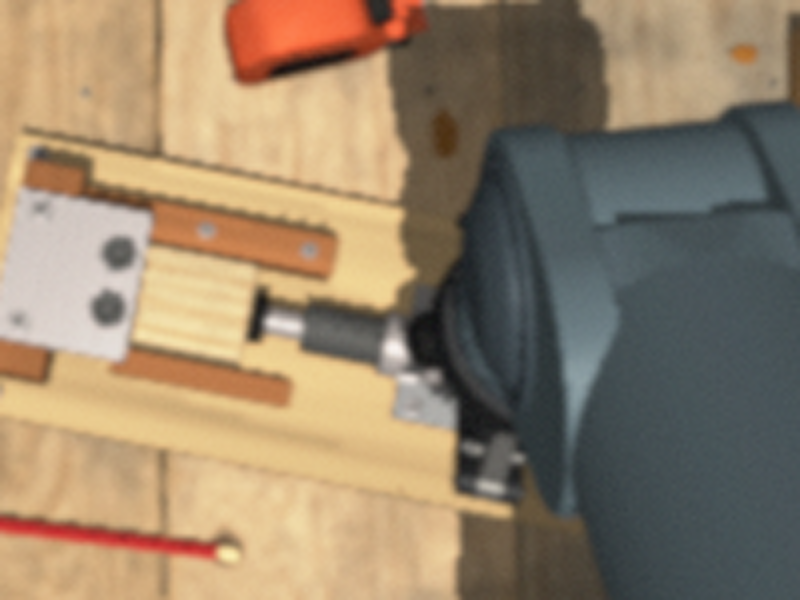

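View pics/side2.png

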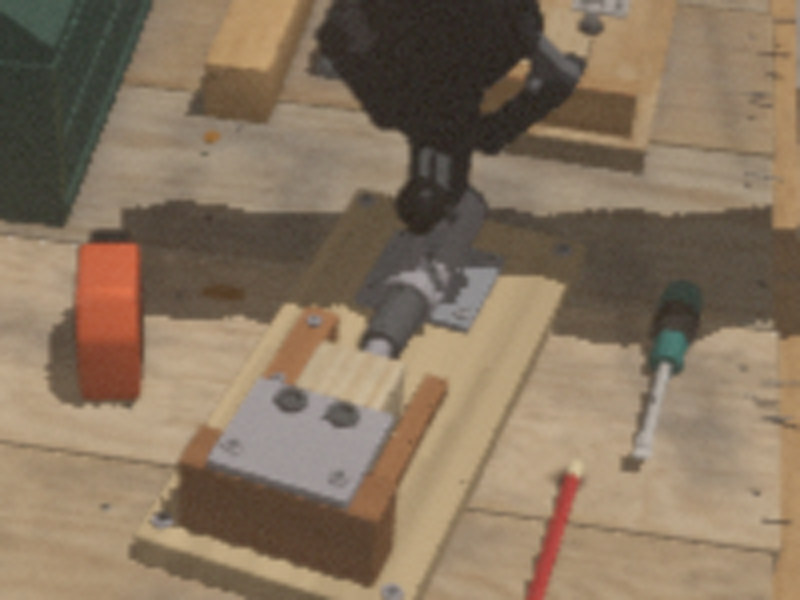

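```bash
cat > g.py <<'E'
from h import *
ctrl.servo_line(w(0,-.085,.075),feed=.1)
ctrl.servo_line(w(.045,-.075,.082),feed=.12)
ctrl.servo_line(w(.045,-.0395,.082),feed=.12)
f0=jf();print(ctrl.read_time_s(),f0)
ctrl.servo_line(w(.029,-.0395,.082),feed=.1)
for d in range(0,56,5):
    th=np.radians(d)
    ctrl.servo_line(w(-.05*np.sin(th)+.0225,-.0395,.036+.05*np.cos(th)-.004),feed=.04)
    f=jf()-f0; print(d,jg(ctrl.read_eef_pos()),f)
    if np.linalg.norm(f)>25: break
print(ctrl.read_time_s())
for n in("top","side"):
    p=ctrl.get_image(n);c=(340,225) if n=="top" else (320,190)
    im=cv2.cvtColor(p["pixels"],cv2.COLOR_RGB2BGR)[c[1]-75:c[1]+75,c[0]-100:c[0]+100]
    cv2.imwrite(f"pics/{n}3.png",cv2.resize(im,(800,600),interpolation=cv2.INTER_CUBIC))
E
python3 g.py
```

```text
12.4083 [-0.4244 -0.9642  0.2386]
0 [ 0.0226 -0.0396  0.0821] [ 0.6834  1.295  -0.3198]
5 [ 0.0179 -0.0394  0.0818] [ 0.5829  0.2904 -0.3906]
10 [ 0.0132 -0.0395  0.0811] [0.7952 1.7283 0.4979]
15 [ 0.0088 -0.0395  0.08  ] [ 0.1875  0.8352 -1.3514]
20 [ 0.0047 -0.0396  0.0787] [0.7416 1.3189 0.1924]
25 [ 0.0008 -0.0396  0.0771] [ 0.2636  1.6716 -0.7536]
30 [-0.0031 -0.0396  0.0751] [-0.1658  1.2373 -0.6791]
35 [-0.0067 -0.0396  0.0727] [ 0.5222  1.3727 -0.5928]
40 [-0.0102 -0.0396  0.07  ] [-0.1741  0.7554 -0.021 ]
45 [-0.0132 -0.0396  0.0671] [-0.5535  1.0936 -0.3542]
50 [-0.0157 -0.0393  0.0641] [ 1.3892  1.5207 -0.1187]
55 [-0.0181 -0.0391  0.0607] [ 2.5348  2.5135 -0.3269]
15.8667
```

View pics/top3.png

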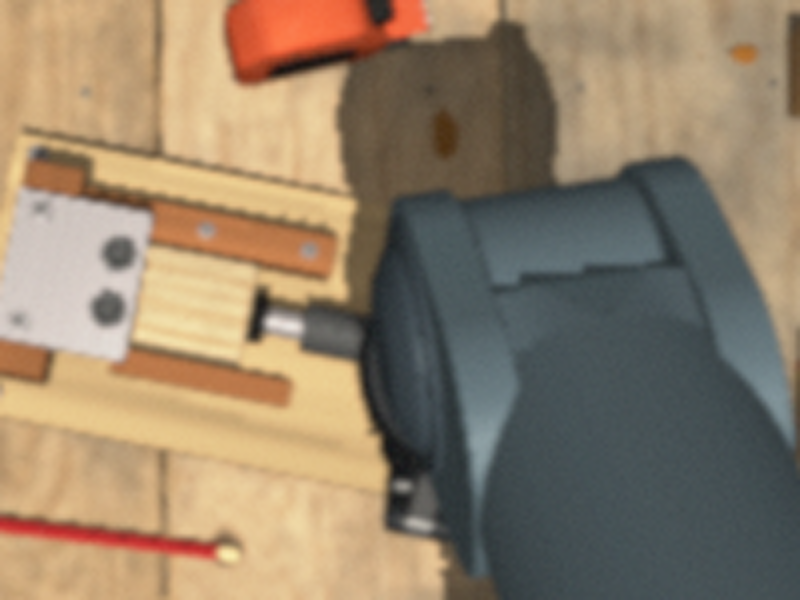

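View pics/side3.png

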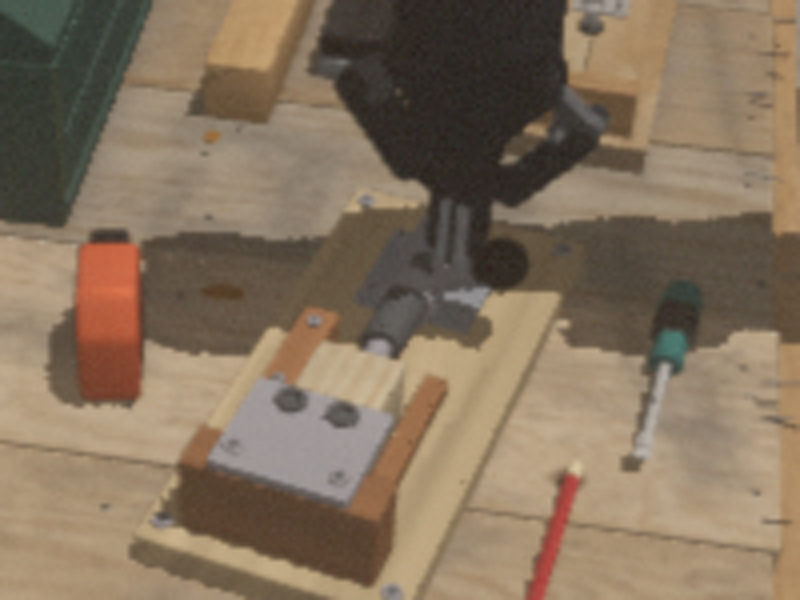

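```bash
cat > i.py <<'E'
from h import *
ctrl.servo_line(w(-.012,-.039,.092),feed=.1)
ctrl.servo_line(w(-.046,-.039,.092),feed=.1)
f0=jf();print(ctrl.read_time_s(),f0)
ctrl.servo_line(w(-.046,-.039,.079),feed=.06)
z=.079
while z>.045:
    z-=.002
    ctrl.servo_line(w(-.047,-.0385,z),feed=.03)
    f=jf()-f0; print(round(z,4),jg(ctrl.read_eef_pos()),f)
    if np.linalg.norm(f)>26: break
print(ctrl.read_time_s())
E
python3 i.py
```

```text
16.925 [ 0.9297 -0.2118 -0.5497]
0.077 [-0.047  -0.0385  0.0769] [-0.4749 -0.0454  0.8176]
0.075 [-0.047  -0.0383  0.075 ] [-0.5964  0.6682  1.3761]
0.073 [-0.0469 -0.0385  0.0729] [-0.2353  0.3914  0.475 ]
0.071 [-0.0468 -0.0387  0.0708] [-1.3806  0.5801 -0.0819]
0.069 [-0.0469 -0.0386  0.0689] [-1.3714  0.2804  1.2758]
0.067 [-0.047  -0.0386  0.0668] [-0.5171 -0.0437  0.2635]
0.065 [-0.047  -0.0385  0.0649] [-0.3748  0.0769  0.3358]
0.063 [-0.0471 -0.0387  0.0628] [-0.5899  0.7124  0.0771]
0.061 [-0.047  -0.0386  0.0609] [-1.3079 -0.7824  0.2629]
0.059 [-0.0469 -0.0384  0.059 ] [-1.0677  0.5614  1.281 ]
0.057 [-0.0468 -0.0383  0.0581] [-3.9354 -1.7191 13.535 ]
0.055 [-0.0467 -0.0382  0.0574] [-7.8868 -4.173  25.8977]
20.2917
```

```bash
cat > k.py <<'E'
from h import *
ctrl.servo_line(w(-.046,-.039,.12),feed=.15)
ctrl.servo_line(w(.0,-.16,.20),feed=.2)
t=ctrl.get_image("top");s=ctrl.get_image("side")
for n,p in(("top",t),("side",s)):
    c=(340,225) if n=="top" else (320,190)
    im=cv2.cvtColor(p["pixels"],cv2.COLOR_RGB2BGR)[c[1]-75:c[1]+75,c[0]-100:c[0]+100]
    cv2.imwrite(f"pics/{n}4.png",cv2.resize(im,(800,600),interpolation=cv2.INTER_CUBIC))
    print([(np.round(r["uv"],1),r["p"]) for r in ctrl.pinpoint(p,"ball")])
    for d in(50,55,60,65,70,75):
        th=np.radians(d);print(d,proj(p,w(-.05*np.sin(th),-.038,.036+.05*np.cos(th))))
print(ctrl.read_time_s())
E
python3 k.py
```

```text
[(array([340. , 264.2]), 0.53)]
50 [342.2881 257.9379]
55 [341.7538 259.5766]
60 [341.2427 261.0239]
65 [340.7588 262.2699]
70 [340.3059 263.3067]
75 [339.8872 264.1284]
[(array([348.4, 186.7]), 0.6)]
50 [344.618 178.919]
55 [345.7997 180.7008]
60 [346.8094 182.5264]
65 [347.6397 184.3803]
70 [348.2848 186.2471]
75 [348.7405 188.1112]
21.9833
```

View pics/top4.png

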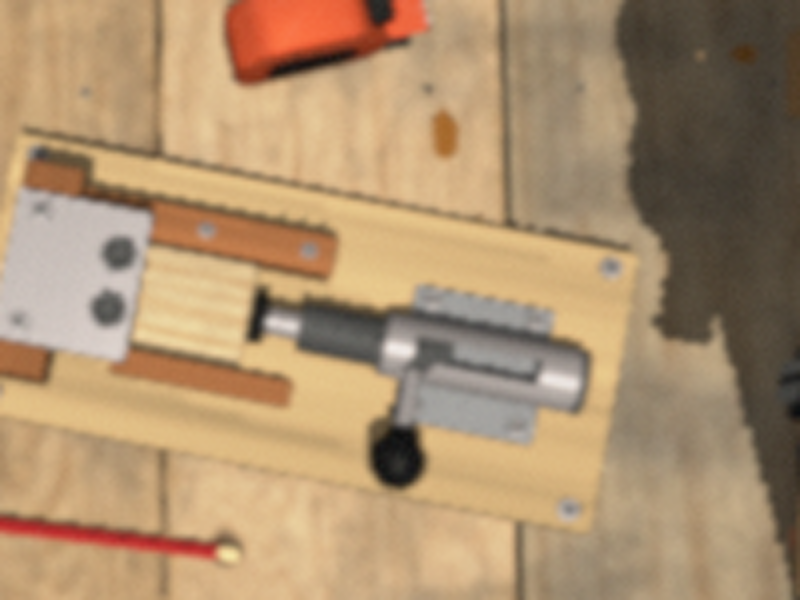

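View pics/side4.png

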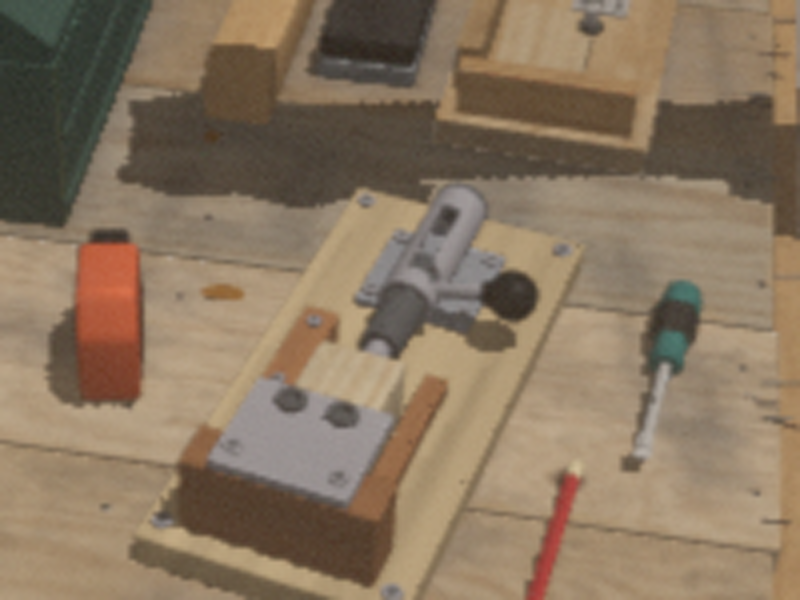

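```bash
python3 -c "
from h import *
ctrl.job_done();print(ctrl.read_time_s())"
```

```text
the job is handed in; nothing more can be done
the job is handed in; nothing more can be done
```

I clamped the offcut and handed the job in at about 22 s of the 38 s allowed. No verdict came back, so the result below rests on my own checks.

**What I did**
- With the fingers shut, I pushed the ball along the slot until it met the front end. There the tip stopped and the push rose to about 15 N.
- I pushed the handle sideways to about 55°, then pressed it down from above. It met a hard stop at about 26 N, and I moved the arm clear.

**Last checks**
- **Handle:** In both pictures the ball is where a fully home handle (about 75°) should put it. My reading by eye gives about 75°, and the network's gives about 71° from the side and 75° from the top. All are above the 67.6° limit.
- **Clamp:** The pad stands against the offcut and the handle stayed down after the arm left. By eye, the tape measure, screwdriver and pencil had not moved.

**Not confirmed or not as expected**
- I could not read the pad force, the plunger travel or the offcut's gap to the stop. The bush plate hides the gap, so I take these three from the handle being home.
- On the way down I felt almost no force until the stop. The tip also stopped about 4 mm lower than I had calculated, which I put down to the shape of the fingertip and calibration error.

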